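# Shut and lock the water filter's service panel

## Robot

A 6-joint arm with a two-finger parallel gripper is mounted at the origin on a cart in front of the work surface, level with it; the furniture and walls round the work are solid. World frame = base frame: x ahead of the robot, y to its left, z up, the work surface at z = 0. Lengths are in m, angles in degrees, forces in N, time in s.
With the tool pointing down it reaches from about 0.25 to 0.725 m from the base axis. Payload 9.7 kg.
Tool frame: the origin (TCP) lies on the mounting face of the last link; the fingertips stand 173 mm ahead of it and the grasp point (between the pads) lies 155 mm ahead of it; z points along the fingers, y is the line along which they close (so a half turn about z gives the same grasp; the last joint's range is limited). The gripper opens to 85 mm and grips with 20 to 120 N. Pads are 22 mm wide; open, the fingers measure 114 mm over their backs; the gripper's body (76 mm by 85 mm) begins 54 mm behind the grasp point. The pads swing forward as they close: fully open they stand 13 mm farther back than shut.
Start: joints at [0, 4.979, 10.078, 95.1, 0, 90], TCP at [0.55, 0, 0.405] pointing down, gripper open.
Joint ranges: [-179.16, 179.16], [-48.56, 103.87], [-65.8, 70.77], [-126.05, 130.52], [-82.76, 87.17], [-180, 180]. Speed limits (degrees/s): [127.2, 127.2, 147.25, 180, 180, 180].

## Interface

Orientations are given as [roll, pitch, yaw] about the fixed x, y, z axes, in that order (R = Rz(yaw) Ry(pitch) Rx(roll)).
In Python, from workcell import bot, camera, camera_model, outline_of, pinpoint gives the robot as it stands.
- The arm moves only by the tool move_arm, never from a script. Its arguments are lists of equal length, an entry for each row: "jaw": the closure, from 0 (fully open) to 1 (shut); "delta_pos": the shift along the world's x, y, z in m, a list of three; "yaw": the turn about the world's z in rad. In form: {"jaw": [jaw, ...], "delta_pos": [[dx, dy, dz], ...], "yaw": [yaw, ...]}. A call has 1 to 10 rows; each row shifts and turns the commanded pose from where the row before left it; what a row does not reach is not made up. A row lasts 1/12 s, in which the tool goes at most 41.7 mm and 7.16 degrees, less where a joint would pass 70% of its speed; a pose out of reach is approached as far as the arm can. A call with a gripper value outside its range is refused whole. The fingers move at their own pace and stop on an object; "force" is the grip in N (left out, the last holds). Time passes only in rows, so rows that do not move let the fingers close. It gives the time, the measured TCP pose, the force, the opening and the grip force at its end, in the units of the state.
- bot.get_obs(): the state, without advancing time (a new reading comes with each control period).
- camera(name): name is "scene" or "side" or "wrist"; returns the picture (400x640x3 uint8, red, green, blue); there is no depth.
- camera_model(name): a dict with "fx", "fy", "cx", "cy" (pixels), "R" (3x3) and "t" (3): a world point X has camera coordinates R X + t. Camera axes: x right, y down, z forward; pixel columns grow to the right and rows downward; lengths in m; the calibration is good to about 2 mm. The wrist camera is an equidistant fisheye: a pixel r from the principal point sees the ray r / f radians off the axis. A picture is of the moment at which its call begins: read the wrist's pose just before it. camera_model takes no time and is no camera call; for the wrist camera it gives the pose at the moment of the call.
- bot.job_done(): hands the job in; it is judged then, once.
Trained networks look in the newest picture that a camera, given by its name, has taken for a name from the list of things; names that differ only in an ending like _2 or _b are one class to them, and where a whole thing is asked for, a point or a joint stands for the part that bears it (a point fixed in the world has none). Each returns a list of dicts, best first, with "confidence" (0 to 1); they miss things now and then, are a little off and sometimes report something else, mostly with a low value. They report only what shows in the picture. A call takes as long as a camera call.
- outline_of(camera, thing): "mask" (400x640 bool, what is visible of it) and "xy" ([column, row] in pixels, amid what is visible of it).
- pinpoint(camera, thing): "xy" ([column, row] in pixels: a listed point, or the origin of a listed thing).
The state is a dict: "time": time; "q": joint angles; "qd": joint speeds; "joint_efforts": joint torques, N m; "ee_pos": TCP position; "tcp_rot": TCP orientation; "wrist_force": force on the tool from outside, world axes, zero at the start; "torque": the same for the moment, N m; "opening": finger opening in m; "grasp_force": force on a finger pad.
Only numpy, scipy, OpenCV 4.12 (cv2) and the standard library are available. Lean on these libraries where they do the work, as an engineer would, in place of code of your own. Each camera call takes 0.05 s, during which the arm holds its last target. There are 200 camera calls.

## Task

The white service panel on top of the countertop water filter stands ajar. Push it fully shut with the fingertips, and only then set the fingertips in the slot of each of its two blue quarter-turn locks and turn it clockwise as far as it goes, so that both yellow pointers stand at their green dots. Do not grasp or lift anything, the panel included, and leave the other things on the counter where they stand.

Things in the scene. Friction and masses are not known exactly. Their poses are not given: they have to be found in the camera images.
- filter_unit: housing of the water filter: open-topped grey plastic box 200 (x) by 320 (y) by 80 mm high, fixed on the counter. Origin: centre of its underside, on the counter; front faces its own -x, toward the robot (yaw up to 0.3 rad); y to its left, z up. The white panel, 200 by 320 by 8 mm, covers it; hinge line along y at x +100, z 82 mm; shut, its top face is at z 90 mm
- panel (a joint): opening of the service panel about its far edge, rad: 0 = fully shut on its stop, growing as the front edge rises; starts between 0.25 and 0.45. The hinge is stiff: the panel stays where it is left and goes down under a push of a few N on the pad
- panel_pad (a point): centre of the top of the black ribbed rubber push pad (36 by 60 mm, 2 mm thick) on the panel, in the middle near its front edge, 172 mm from the hinge line; moves with the panel, its z normal to the panel. With the panel shut it is at x -72, y 0, z 92 mm of the unit
- lock_left_slot (a point): left blue turn-lock, 92 mm across: two half-moon ridges 16 mm high, between them a straight slot 28 mm wide, 92 mm long, open at both ends, 16 mm deep. Point on the axis, on the slot's floor. Frame turns with the lock: x along the slot, away from the yellow pointer line at the slot's -x end; z up. Panel shut: at x -30, y +90, z 93 mm of the unit; the lock's top at z 109
- lock_right_slot (a point): right blue turn-lock, 92 mm across: two half-moon ridges 16 mm high, between them a straight slot 28 mm wide, 92 mm long, open at both ends, 16 mm deep. Point on the axis, on the slot's floor. Frame turns with the lock: x along the slot, away from the yellow pointer line at the slot's -x end; z up. Panel shut: at x -30, y -90, z 93 mm of the unit; the lock's top at z 109
- lock_left (a joint): turn of the left lock, rad, growing clockwise from above: 0 = open, slot along the unit's x, pointer at the red dot (unit's -x side); 1.571 = locked at a hard stop, slot along the unit's y, pointer at the green dot (+y side). Starts between 0 and 0.4. Friction about 0.08 N m; stays where it is left. Its cam engages only if the panel is shut before it is turned
- lock_right (a joint): turn of the right lock, rad, growing clockwise from above: 0 = open, slot along the unit's x, pointer at the red dot (unit's -x side); 1.571 = locked at a hard stop, slot along the unit's y, pointer at the green dot (+y side). Starts between 0 and 0.4. Friction about 0.08 N m; stays where it is left. Its cam engages only if the panel is shut before it is turned
- onion: red onion, 54 mm across, 57 mm high, loose on the counter beside the filter; leave alone. Origin under its centre
- katori: small steel bowl, 90 mm across, 36 mm high, loose on the counter beside the filter; leave alone. Origin under its centre
- tomato: red tomato, 49 mm across, 57 mm high, loose on the counter beside the filter; leave alone. Origin under its centre
- tumbler: steel tumbler, 68 mm across, 98 mm high, loose on the counter beside the filter; leave alone. Origin under its centre

How it is judged (in metres and radians):
On the way, in this order (a step that is already met when the one before it is completed fails the run):
1. the panel is pushed shut with both locks still open (value of joint panel below 0.03 rad and value of joint each of lock_left, lock_right below 0.8 rad), for 0.2 s.
2. both locks are turned to the stop with the panel shut (value of joint panel below 0.03 rad and value of joint each of lock_left, lock_right above 1.42 rad), for 0.2 s.
At the end, for the whole second after the job is handed in: the panel is shut (under 0.03 rad, about 6 mm at its front edge), both locks are turned to the locked stop (over 1.42 of 1.571 rad), and the loose things are at rest within 25 mm of where they stood (all of step 2 and linear speed of each of onion, katori, tomato, tumbler below 0.03 m/s and distance of each of onion, katori, tomato, tumbler from where it was at the start of the episode below 0.025 m); the robot touches nothing.
It fails at once if the panel is lifted further open (value of joint panel above 0.53 rad).
It fails at once if a lock is turned while the panel is open (value of joint panel above 0.06 rad and value of joint any of lock_left, lock_right above 0.8 rad).
It fails at once if a bystander is pushed, lifted or carried more than 25 mm (distance of any of onion, katori, tomato, tumbler from where it was at the start of the episode above 0.025 m).
It fails at once if a bystander is tipped (angle between any of onion, katori, tomato, tumbler's own z axis and vertical above 0.4 rad).
It also fails if it takes over 64 s, if anything falls off the work surface, if the arm or the gripper's body presses on something with over 40 N, if the wrist force passes 120 N, or if a joint passes its speed limit or range.

## Working session

There is one attempt and no reset: what is moved stays moved. The work goes in short steps, Python scripts to look and compute and a tool call to move; the robot and the scene stay as the last step left them, time stands still between calls to the robot, and variables do not carry over. Pictures are saved under pics/ and viewed, at most 10 in all, crops included, and the job is handed in when it is done.

Besides the shell and the picture viewer there is one more tool, called after "Request:" as a command line: name --pt "numbers of a row" for each row, then --argument value for the rest. move_arm: Moves the arm, as the interface text tells. Its arguments: {"type":"object","properties":{"jaw":{"type":"array"},"delta_pos":{"type":"array"},"yaw":{"type":"array"},"force":{"type":"number"}},"required":["jaw","delta_pos","yaw"]}

```bash
mkdir -p pics
cat > h.py <<'E'
import numpy as np, cv2
from workcell import bot,camera,camera_model,outline_of,pinpoint
def save(n,f): 
    im=camera(n); cv2.imwrite('pics/'+f,im[:,:,::-1]); return im
E
python3 - <<'E'
from h import *
for n in ['scene','side']:
    save(n,n+'0.png')
    m=camera_model(n); print(n,[np.round(m[k],4).tolist() for k in m])
    for t in ['filter_unit','panel_pad','lock_left_slot','lock_right_slot','onion','katori','tomato','tumbler']:
        print(t,[(np.round(d['xy'],1).tolist(),round(d['confidence'],2)) for d in pinpoint(n,t)][:3])
a=cv2.imread('pics/scene0.png');b=cv2.imread('pics/side0.png')
cv2.imwrite('pics/both0.png',cv2.resize(np.vstack([a,b]),(480,600)))
print(bot.get_obs())
E
```

```text
scene [478.1958, 478.1958, 321.4171, 207.33, [[0.7987, -0.6015, -0.0152], [-0.4604, -0.5947, -0.6591], [0.3874, 0.5334, -0.7519]], [-0.3492, 0.3564, 1.5113]]
filter_unit [([331.2, 222.1], 0.59)]
panel_pad [([314.6, 206.7], 0.97)]
lock_left_slot [([307.2, 187.1], 0.98)]
lock_right_slot [([343.4, 219.2], 0.89), ([333.4, 225.1], 0.42)]
onion [([270.9, 176.3], 0.62)]
katori []
tomato [([389.7, 317.8], 0.6)]
tumbler [([424.4, 290.1], 0.73), ([331.3, 221.3], 0.45)]
side [373.8422, 373.8422, 326.2829, 198.1846, [[-0.9266, -0.3759, -0.003], [-0.2244, 0.5597, -0.7977], [0.3016, -0.7385, -0.603]], [0.5327, 0.1309, 1.0773]]
filter_unit [([324.4, 218.0], 0.95)]
panel_pad [([345.1, 183.1], 0.79)]
lock_left_slot [([326.4, 198.9], 0.59)]
lock_right_slot [([343.2, 169.2], 0.59)]
onion [([283.1, 308.2], 0.89)]
katori [([242.5, 346.2], 0.84)]
tomato [([385.1, 155.8], 0.49)]
tumbler [([354.3, 150.6], 0.78)]
{'time': 0.9, 'q': array([-3.85474649e-04,  4.97939010e+00,  1.00782574e+01,  9.51006132e+01,
       -1.34053705e-03,  8.99997579e+01]), 'qd': array([-0.0101819 ,  0.0015131 , -0.03736105,  0.09032601, -0.00628081,
        0.04673407]), 'joint_efforts': array([-4.31063791e-04, -5.20094097e+01,  4.64859259e+01,  1.32524623e-03,
        1.07257154e-05, -7.33264585e-06]), 'ee_pos': array([ 5.49994431e-01, -6.31133476e-06,  4.04679828e-01]), 'tcp_rot': array([-1.79998254e+02,  1.34052967e-03,  8.99998567e+01]), 'wrist_force': array([ 0.75582698, -0.50075506,  0.26756473]), 'torque': array([ 0.01958295,  0.00155141, -0.02255689]), 'grasp_force': 0.0, 'opening': 0.08543951520101993}
```

View pics/scene0.png

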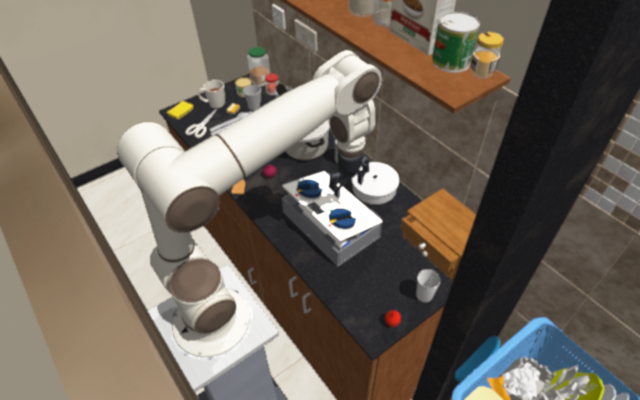

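View pics/side0.png

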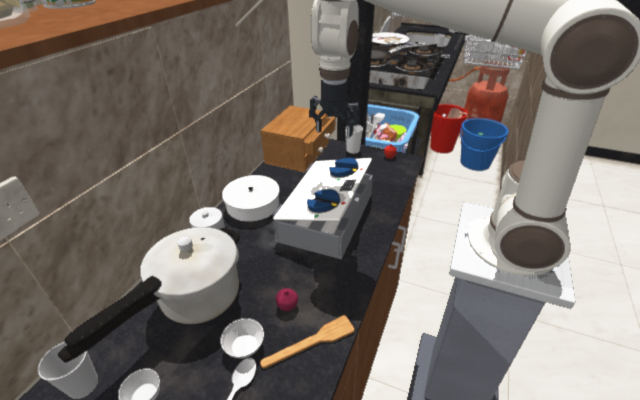

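The scene view shows the filter at about (330,215), with the locks at (309,187) and (342,218) and the pad at (315,207). The side view shows the locks at (323,200) and (344,168) and the pad at (347,185). The bystanders stand clear of it. Next I fit the unit pose and the panel angle.

```bash
cat >> h.py <<'E'
from scipy.optimize import least_squares
def proj(m,X):
    p=m['R']@X+m['t']; 
    return np.array([m['cx']+m['fx']*p[0]/p[2],m['cy']+m['fy']*p[1]/p[2]])
def projw(m,X):
    p=m['R']@X+m['t']; rho=np.hypot(p[0],p[1]); th=np.arctan2(rho,p[2])
    return np.array([m['cx']+m['fx']*th*p[0]/rho,m['cy']+m['fy']*th*p[1]/rho])
def pts(v):
    x,y,w,a=v; h=np.array([.1,0,.082])
    P={'filter_unit':np.zeros(3)}
    for n,p in dict(panel_pad=[-.072,0,.092],lock_left_slot=[-.03,.09,.093],lock_right_slot=[-.03,-.09,.093]).items():
        d=np.array(p)-h; c,s=np.cos(a),np.sin(a)
        # opening: front edge (-x) rises
        P[n]=h+np.array([d[0]*c+d[2]*s,d[1],-d[0]*s+d[2]*c])
    R=np.array([[np.cos(w),-np.sin(w),0],[np.sin(w),np.cos(w),0],[0,0,1]])
    return {k:R@p+[x,y,0] for k,p in P.items()}
def observe(cams):
    O=[]
    for n in cams:
        save(n,'tmp.png'); m=camera_model(n)
        for t in ['filter_unit','panel_pad','lock_left_slot','lock_right_slot']:
            r=pinpoint(n,t)
            if r and r[0]['confidence']>.4: O.append((n,m,t,np.array(r[0]['xy']),r[0]['confidence']))
    return O
def fit(O,x0=(.5,0,0,.35)):
    pr=lambda o,P:(projw if o[0]=='wrist' else proj)(o[1],P[o[2]])
    f=lambda v:np.concatenate([pr(o,pts(v))-o[3] for o in O])
    s=least_squares(f,x0,loss='soft_l1',f_scale=1.5)
    for o,r in zip(O,f(s.x).reshape(-1,2)): print(o[0],o[2],np.round(o[3],1),'c%.2f'%o[4],'res',np.round(r,1))
    print('x,y,yaw,a',np.round(s.x,4)); return s.x
E
python3 - <<'E'
from h import *
O=observe(['scene','side','wrist'])
v=fit(O); print({k:np.round(p,3).tolist() for k,p in pts(v).items()})
cv2.imwrite('pics/w0.png',camera('wrist')[:,:,::-1])
m=camera_model('wrist');print(m)
np.save('v.npy',v)
E
```

```text
scene filter_unit [329. 224.] c0.80 res [ 1.2 -0.6]
scene panel_pad [314.3 206.4] c0.92 res [1.8 0.9]
scene lock_left_slot [308.6 187.6] c0.62 res [0.4 1.5]
scene lock_right_slot [343.6 221.9] c0.98 res [-1.2 -3.3]
side filter_unit [326.  216.1] c0.91 res [ 0.9 -0.2]
side panel_pad [348.3 184.7] c0.87 res [-0.9 -0.8]
side lock_left_slot [324.2 202.2] c0.93 res [-0.5 -0.3]
side lock_right_slot [345.9 167.7] c0.90 res [-2.8  0.8]
wrist filter_unit [308.3 102.8] c0.64 res [-0.9  0.4]
wrist panel_pad [220.6 109.2] c0.67 res [0.1 0.2]
wrist lock_right_slot [282.6 212.9] c0.75 res [-0.4 -0.7]
x,y,yaw,a [0.5396 0.082  0.0486 0.2675]
{'filter_unit': [0.54, 0.082, 0.0], 'panel_pad': [0.476, 0.079, 0.137], 'lock_left_slot': [0.513, 0.171, 0.127], 'lock_right_slot': [0.522, -0.009, 0.127]}
{'fx': 309.70691628693146, 'fy': 309.70691628693146, 'cx': 317.34398626147333, 'cy': 203.36889533576587, 'R': array([[ 9.99999628e-01,  7.68408365e-04,  3.90931733e-04],
       [ 6.06889078e-04, -9.49472515e-01,  3.13849607e-01],
       [ 6.12343599e-04, -3.13849253e-01, -9.49472628e-01]]), 't': array([-0.55142123, -0.04117205,  0.37930677])}
```

View pics/w0.png

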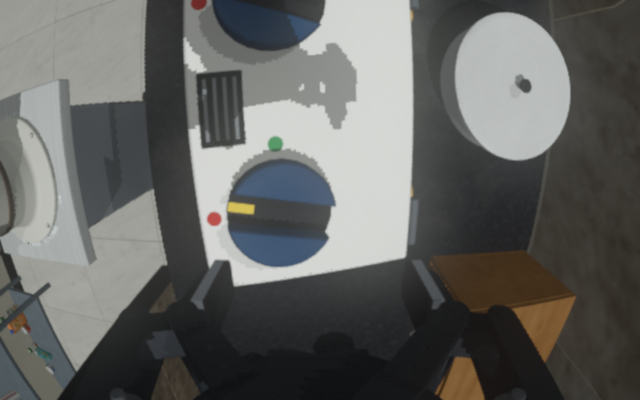

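The wrist view shows the pad at (220,109). The right lock is at (281,212) with its pointer at (241,209), close to the red dot, so it is about 0.1 rad turned. Next I close the fingers and move above the pad.

Request:
move_arm --jaw '[1,1,1,1,1,1,1,1]' --pt "-0.02 0.02 0" --pt "-0.02 0.02 0" --pt "-0.02 0.02 -0.02" --pt "-0.018 0.019 -0.02" --pt "0 0 -0.02" --pt "0 0 -0.005" --pt "0 0 0" --pt "0 0 0" --yaw '[0,0,0,0,0,0,0,0]' --force 30

```text
time: 2.37
ee_pos: [0.4723, 0.0787, 0.3404]
tcp_rot: [180.0, 0.0, 90.0]
wrist_force: [1.0, -0.0, 0.3]
opening: -0.0
grasp_force: 0.0
```

Run:
```python
from h import *
O=observe(['scene','side','wrist'])
v=fit(O,np.load('v.npy')); print({k:np.round(p,3).tolist() for k,p in pts(v).items()})
o=bot.get_obs();print(o['ee_pos'],o['opening'],o['time'])
```

```text
scene filter_unit [331.3 223.8] c0.93 res [-0.5 -0.9]
scene panel_pad [317.3 206.4] c0.76 res [-0.9  1.5]
scene lock_left_slot [310.8 187.6] c0.59 res [-1.5  1.9]
scene lock_right_slot [341.8 221.6] c0.80 res [ 1.  -2.7]
side filter_unit [327.4 217.1] c0.70 res [-1.5 -1.4]
side panel_pad [346.3 184.2] c0.61 res [0.6 0.9]
side lock_left_slot [323.4 201.2] c0.79 res [-0.2  1.6]
side lock_right_slot [344.7 166.8] c0.51 res [-2.3  2.6]
wrist filter_unit [383.5 179.9] c0.90 res [0.2 0.6]
wrist panel_pad [321.  236.8] c0.92 res [3.6 0.3]
wrist lock_left_slot [386.6  88.1] c0.70 res [-0.4 -1.4]
wrist lock_right_slot [383.7 178.2] c0.55 res [ -3.1 153.1]
x,y,yaw,a [0.5425 0.0825 0.0526 0.2402]
{'filter_unit': [0.543, 0.083, 0.0], 'panel_pad': [0.478, 0.079, 0.133], 'lock_left_slot': [0.514, 0.171, 0.124], 'lock_right_slot': [0.524, -0.009, 0.124]}
[0.4719896  0.07901001 0.33969068] -0.0004234023254966527 3.1167
```

Request:
move_arm --jaw '[1,1,1,1,1,1,1,1,1]' --pt "0 0 -0.01" --pt "0 0 -0.01" --pt "0 0 -0.007" --pt "0 0 -0.007" --pt "0 0 -0.007" --pt "0 0 -0.007" --pt "0 0 -0.007" --pt "0 0 -0.007" --pt "0 0 0" --yaw '[0,0,0,0,0,0,0,0,0]'

```text
time: 3.87
ee_pos: [0.4717, 0.0789, 0.276]
tcp_rot: [-179.9, 0.0, 90.0]
wrist_force: [-0.1, -1.0, -0.2]
opening: -0.0003
grasp_force: 0.0
```

Request:
move_arm --jaw '[1,1,1,1,1]' --pt "0 0 -0.004" --pt "0 0 -0.004" --pt "0 0 -0.003" --pt "0 0 -0.002" --pt "0 0 0" --yaw '[0,0,0,0,0]'

```text
time: 4.28
ee_pos: [0.4719, 0.079, 0.2654]
tcp_rot: [180.0, -0.0, 90.0]
wrist_force: [-2.3, -0.6, 6.8]
opening: -0.0002
grasp_force: 3.4
```

Run:
```python
from h import *
save('wrist','w1.png'); a=cv2.imread('pics/w1.png')
save('side','s1.png'); b=cv2.imread('pics/s1.png')[120:270,230:430]
cv2.imwrite('pics/c1.png',np.hstack([cv2.resize(a,(480,300)),cv2.resize(b,(320,300))]))
print(bot.get_obs()['wrist_force'],bot.get_obs()['ee_pos'])
```

```text
[-3.69630012 -0.90288184  6.1979759 ] [0.47193663 0.07899338 0.26539371]
```

View pics/c1.png

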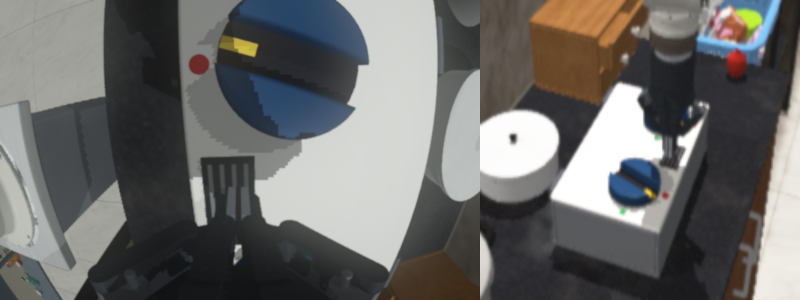

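The wrist and side views show the fingertips on the pad and the panel about flat. The left lock's slot is tilted by roughly 15°. I press further to confirm the stop.

Request:
move_arm --jaw '[1,1,1,1,1,1]' --pt "0 0 -0.002" --pt "0 0 -0.002" --pt "0 0 -0.002" --pt "0 0 -0.002" --pt "0 0 0" --pt "0 0 0" --yaw '[0,0,0,0,0,0]'

```text
time: 4.88
ee_pos: [0.4714, 0.0789, 0.2649]
tcp_rot: [179.6, -0.1, 90.0]
wrist_force: [-27.9, -5.0, 67.5]
opening: 0.0
grasp_force: 34.0
```

The panel is on its stop: 67 N with no further motion, and the tips at z = 0.092. I back off and look at the locks.

Request:
move_arm --jaw '[1,1,1,0.8,0.6,0.4,0.4,0.4]' --pt "0 0 0.008" --pt "0 0 0.02" --pt "0 0 0.03" --pt "0.01 0 0.03" --pt "0.01 0 0.03" --pt "0.01 0 0.02" --pt "0 0 0" --pt "0 0 0" --yaw '[0,0,0,0,0,0,0,0]'

```text
time: 5.55
ee_pos: [0.5025, 0.079, 0.3954]
tcp_rot: [179.9, -0.0, 90.0]
wrist_force: [0.3, -0.4, -0.2]
opening: 0.0514
grasp_force: 0.0
```

```bash
cat >> h.py <<'E'
def unw(m,uv,z):
    uv=np.atleast_2d(uv).astype(float); d=(uv-[m['cx'],m['cy']]); r=np.linalg.norm(d,axis=1); th=r/m['fx']
    ray=np.c_[d/r[:,None]*np.sin(th)[:,None],np.cos(th)]@m['R']; C=-m['R'].T@m['t']
    return C+ray*((z-C[2])/ray[:,2])[:,None]
def locks(f,near=None):
    m=camera_model('wrist'); im=save('wrist',f); hsv=cv2.cvtColor(im,cv2.COLOR_RGB2HSV)
    print('tcp',bot.get_obs()['ee_pos'],bot.get_obs()['opening'])
    for nm,lo,hi,z in [('yellow',(20,120,100),(35,255,255),.094),('blue',(100,120,40),(125,255,255),.109),('red',(0,150,90),(6,255,255),.091),('green',(45,80,60),(85,255,255),.091)]:
        n,_,st,c=cv2.connectedComponentsWithStats(cv2.inRange(hsv,lo,hi))
        for i in range(1,n):
            if st[i,4]>40: 
                p=unw(m,c[i],z)[0]
                if .35<p[0]<.7 and -.1<p[1]<.3: print(nm,st[i,4],np.round(c[i],0),np.round(p,4))
    for t in ['lock_left_slot','lock_right_slot','panel_pad']:
        for d in pinpoint('wrist',t)[:2]: print(t,round(d['confidence'],2),np.round(unw(m,d['xy'],.093)[0],4))
E
python3 - <<'E'
from h import *
locks('w2.png')
fit(observe(['scene','side','wrist']),np.load('v.npy'))
E
```

```text
tcp [0.50211645 0.07900257 0.39419622] 0.05110378198681474
yellow 199 [281.  82.] [0.4736 0.1791 0.094 ]
yellow 166 [292. 271.] [ 0.4791 -0.0018  0.094 ]
blue 99 [307.  47.] [0.496  0.2074 0.109 ]
blue 434 [325. 311.] [ 0.5126 -0.0413  0.109 ]
red 95 [255.  95.] [0.4497 0.169  0.091 ]
green 122 [317.  28.] [0.5042 0.2282 0.091 ]
green 83 [323. 223.] [0.5101 0.0495 0.091 ]
lock_left_slot 0.7 [0.5047 0.1687 0.093 ]
lock_right_slot 0.82 [ 0.513  -0.0109  0.093 ]
scene filter_unit [327.6 221.5] c0.71 res [2.4 2.1]
scene panel_pad [316.  217.6] c0.60 res [-2.4  0.5]
scene lock_left_slot [305.8 195.4] c0.68 res [2.3 1.7]
scene lock_right_slot [340.4 228. ] c0.58 res [-1.3 -0.3]
side filter_unit [323.4 218.1] c0.76 res [ 3.9 -2.2]
side lock_left_slot [327.8 209.4] c0.82 res [-2.3  4.1]
side lock_right_slot [346.1 179.8] c0.68 res [0.6 0.2]
wrist filter_unit [348.4 170.2] c0.73 res [-2.1 -0.3]
wrist panel_pad [277.5 189.7] c0.69 res [-0.1 -0.6]
wrist lock_left_slot [322.   91.7] c0.78 res [ 0.1 -0.9]
wrist lock_right_slot [279.6 192.4] c0.66 res [42.3 81.5]
x,y,yaw,a [ 0.5382  0.0817  0.004  -0.0413]
```

View pics/w2.png

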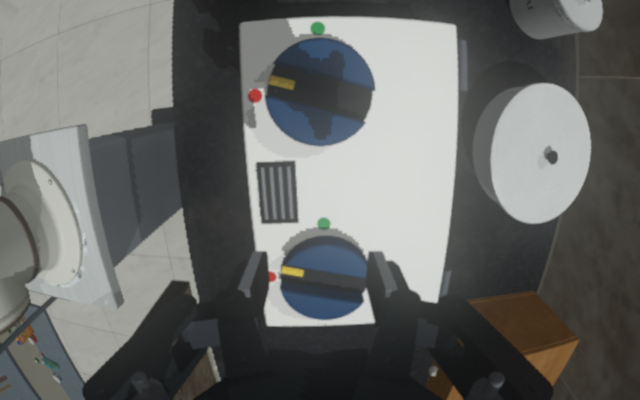

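The view shows the panel shut. The left pointer is at (281,82) with its slot about 15.5° clockwise, and the right pointer is at (292,271) with its slot about 10–13°. I go over the left lock with the fingers nearly closed.

Request:
move_arm --jaw '[0.6,0.8,0.8,0.8,0.8,0.8,0.8]' --pt "0.0035 0.03 0" --pt "0 0.03 0" --pt "0 0.031 -0.02" --pt "0 0 -0.03" --pt "0 0 -0.025" --pt "0 0 0" --pt "0 0 0" --yaw '[-0.1,-0.1,-0.07,0,0,0,0]'

```text
time: 7.08
ee_pos: [0.5051, 0.1699, 0.3191]
tcp_rot: [-179.9, 0.1, 74.5]
wrist_force: [-0.7, -0.4, 0.4]
opening: 0.0169
grasp_force: 0.0
```

Run:
```python
from h import *
locks('w3.png'); print(bot.get_obs()['tcp_rot'])
```

```text
tcp [0.50555122 0.16986484 0.32073583] 0.016743482883059383
yellow 378 [268. 224.] [0.4743 0.1797 0.094 ]
blue 41 [288. 204.] [0.4945 0.1944 0.109 ]
blue 43 [330. 206.] [0.5187 0.1867 0.109 ]
blue 1043 [317. 272.] [0.4989 0.1439 0.109 ]
blue 168 [406. 370.] [0.5457 0.0217 0.109 ]
red 136 [242. 244.] [0.4498 0.1694 0.091 ]
green 251 [290. 142.] [0.5045 0.2289 0.091 ]
[ 1.79857228e+02 -9.40529638e-02  7.44938829e+01]
```

View pics/w3.png

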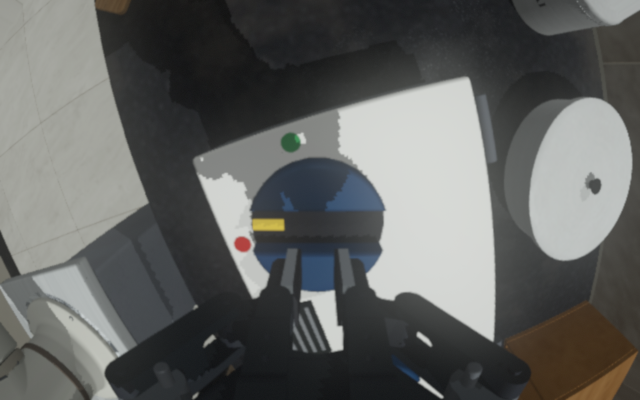

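The slot is parallel to the finger line and centred between them in this view. I descend into it.

Request:
move_arm --jaw '[0.8,0.8,0.8,0.8,0.8,0.8,0.8]' --pt "0 0.0005 -0.02" --pt "0 0 -0.01" --pt "0 0 -0.005" --pt "0 0 -0.004" --pt "0 0 -0.003" --pt "0 0 -0.003" --pt "0 0 0" --yaw '[0,0,0,0,0,0,0]'

```text
time: 7.87
ee_pos: [0.5055, 0.1705, 0.2745]
tcp_rot: [-180.0, 0.0, 74.5]
wrist_force: [-0.0, -0.7, 0.9]
opening: 0.0171
grasp_force: 0.0
```

Request:
move_arm --jaw '[0.8,0.6,0.45,0.45,0.45,0.45,0.45]' --pt "0 0 -0.003" --pt "0 0 0" --pt "0 0 0" --pt "0 0 -0.003" --pt "0 0 -0.002" --pt "0 0 0" --pt "0 0 0" --yaw '[0,0,0,0,0,0,0]'

```text
time: 8.45
ee_pos: [0.5054, 0.1705, 0.2665]
tcp_rot: [-180.0, 0.0, 74.5]
wrist_force: [0.4, 0.4, 0.1]
opening: 0.047
grasp_force: 0.0
```

Request:
move_arm --jaw '[0.45,0.45,0.45,0.45,0.45,0.45,0.45,0.45,0.45,0.45]' --pt "0 0 0" --pt "0 0 0" --pt "0 0 0" --pt "0 0 0" --pt "0 0 0" --pt "0 0 0" --pt "0 0 0" --pt "0 0 0" --pt "0 0 0" --pt "0 0 0" --yaw '[-0.1,-0.12,-0.12,-0.12,-0.12,-0.12,-0.12,-0.12,-0.12,-0.1]'

```text
time: 9.28
ee_pos: [0.519, 0.1174, 0.2667]
tcp_rot: [-177.8, -0.0, 12.4]
wrist_force: [0.9, -0.5, 0.1]
opening: 0.0465
grasp_force: 0.0
```

Request:
move_arm --jaw '[0.45,0.45,0.45,0.45,0.45,0.45]' --pt "0 0 0" --pt "0 0 0" --pt "0 0 0" --pt "0 0 0" --pt "0 0 0" --pt "0 0 0" --yaw '[-0.06,-0.05,-0.05,-0.05,-0.03,0]'

```text
time: 9.78
ee_pos: [0.5321, 0.05, 0.2678]
tcp_rot: [-174.0, -0.7, 4.2]
wrist_force: [25.3, 50.0, -9.5]
opening: 0.0468
grasp_force: 26.9
```

Run:
```python
from h import *
locks('w4.png'); o=bot.get_obs(); print(o['tcp_rot'],o['torque'],o['wrist_force'])
```

```text
tcp [0.53207527 0.05037141 0.26777527] 0.04670771205099726
yellow 143 [171.  54.] [0.6396 0.1519 0.094 ]
yellow 109 [473.  61.] [0.6449 0.0023 0.094 ]
yellow 72 [413. 350.] [0.4771 0.0025 0.094 ]
blue 767 [431. 287.] [0.5347 0.0095 0.109 ]
blue 1023 [145. 309.] [0.4897 0.1735 0.109 ]
blue 1096 [503. 315.] [ 0.5181 -0.0395  0.109 ]
blue 41 [435. 371.] [ 0.4729 -0.0109  0.109 ]
red 72 [420. 369.] [ 0.4559 -0.0085  0.091 ]
green 238 [348. 299.] [0.5111 0.0487 0.091 ]
lock_left_slot 0.61 [0.5061 0.1716 0.093 ]
lock_right_slot 0.55 [ 0.5123 -0.0105  0.093 ]
panel_pad 0.72 [0.4697 0.0792 0.093 ]
[-174.23524622   -0.63203916    4.36748604] [ 9.27177928 -4.71366982  0.30586302] [23.47846055 45.75610586 -9.40082542]
```

The tool drifted off the lock, so I inspect.

Run:
```python
from h import *
o=bot.get_obs(); print({k:np.round(o[k],2).tolist() for k in ['q','qd','joint_efforts','ee_pos','tcp_rot','wrist_force','torque']})
save('scene','s4.png');a=cv2.imread('pics/w4.png'); b=cv2.imread('pics/s4.png')[120:320,220:440]
cv2.imwrite('pics/c4.png',np.hstack([cv2.resize(a,(480,300)),cv2.resize(b,(320,300))]))
```

```text
{'q': [4.26, 1.98, -8.27, 79.13, 5.77, 179.89], 'qd': [0.19, -0.01, 0.01, 0.23, -0.12, -0.06], 'joint_efforts': [-23.92, -52.34, 38.67, 11.14, -11.8, 0.72], 'ee_pos': [0.53, 0.05, 0.27], 'tcp_rot': [-174.24, -0.63, 4.37], 'wrist_force': [23.48, 45.76, -9.4], 'torque': [9.27, -4.71, 0.31]}
```

View pics/c4.png

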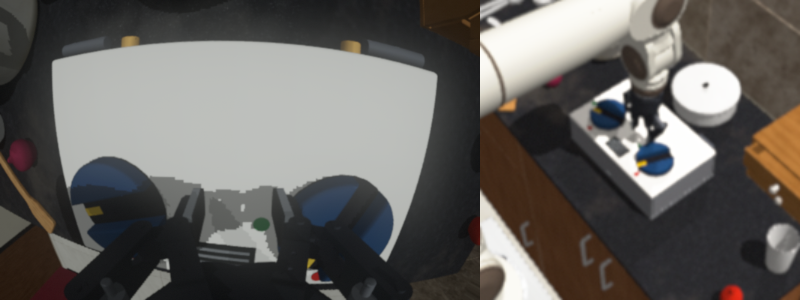

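Joint 6 hit its 180° limit, so this grip half-turn has to be flipped. First I relieve the sideways load before lifting.

Request:
move_arm --jaw '[0.45,0.45]' --pt "0 0.003 0" --pt "0 0 0" --yaw '[0,0]'

```text
time: 10.2
ee_pos: [0.5316, 0.0517, 0.2675]
tcp_rot: [-174.3, -0.5, 4.5]
wrist_force: [19.7, 39.6, -6.7]
opening: 0.0465
grasp_force: 21.3
```

Request:
move_arm --jaw '[0.45,0.45,0.45]' --pt "0.002 0.006 0" --pt "0.002 0.006 0" --pt "0 0 0" --yaw '[0,0,0]'

```text
time: 10.45
ee_pos: [0.5342, 0.0541, 0.2666]
tcp_rot: [-174.7, -0.1, 4.7]
wrist_force: [3.1, 10.2, 2.4]
opening: 0.0468
grasp_force: 5.6
```

Request:
move_arm --jaw '[0.45,0.45,0.45]' --pt "0 0.004 0" --pt "0 0.003 0" --pt "0 0 0" --yaw '[0,0,0]'

```text
time: 10.7
ee_pos: [0.534, 0.0558, 0.266]
tcp_rot: [-174.7, 0.1, 4.9]
wrist_force: [-0.1, 0.2, -0.3]
opening: 0.0471
grasp_force: 0.1
```

Free of contact. I lift, then half-turn the tool back (positive yaw, by about 246° to go from 5° to about 251°).

Request:
move_arm --jaw '[0.45,0.6,0.8,0.8,0.8,0.8,0.8,0.8,0.8,0.8]' --pt "0 0 0.02" --pt "0 0 0.03" --pt "0 0 0.04" --pt "0 0 0.04" --pt "0 0 0" --pt "0 0 0" --pt "0 0 0" --pt "0 0 0" --pt "0 0 0" --pt "0 0 0" --yaw '[0,0,0,0.12,0.12,0.12,0.12,0.12,0.12,0.12]'

```text
time: 11.53
ee_pos: [0.5339, 0.0553, 0.3959]
tcp_rot: [-174.7, 0.1, 53.3]
wrist_force: [-0.6, -0.5, 0.5]
opening: 0.0169
grasp_force: 0.0
```

Request:
move_arm --jaw '[0.8,0.8,0.8,0.8,0.8,0.8,0.8,0.8,0.8,0.8]' --pt "0 0 0" --pt "0 0 0" --pt "0 0 0" --pt "0 0 0" --pt "0 0 0" --pt "0 0 0" --pt "0 0 0" --pt "0 0 0" --pt "0 0 0" --pt "0 0 0" --yaw '[0.12,0.12,0.12,0.12,0.12,0.12,0.12,0.12,0.12,0.12]'

```text
time: 12.37
ee_pos: [0.534, 0.0553, 0.3959]
tcp_rot: [-174.7, 0.1, 122.1]
wrist_force: [0.5, -0.6, 0.6]
opening: 0.0166
grasp_force: 0.0
```

Run:
```python
from h import *
locks('w5.png'); o=bot.get_obs(); print(o['tcp_rot'],o['q'])
fit(observe(['scene','side']),np.load('v.npy'))
```

```text
tcp [0.53395644 0.05536123 0.39593806] 0.016961515612320587
yellow 178 [401.  33.] [0.4941 0.2023 0.094 ]
yellow 185 [269. 207.] [0.4804 0.0029 0.094 ]
red 59 [242. 203.] [ 0.4552 -0.0103  0.091 ]
green 112 [424.  18.] [0.5041 0.228  0.091 ]
green 95 [322. 184.] [0.5101 0.0494 0.091 ]
lock_left_slot 0.85 [0.5073 0.1687 0.093 ]
lock_right_slot 0.68 [ 0.5126 -0.0103  0.093 ]
[-1.74689759e+02  6.58638361e-02  1.21529644e+02] [ 6.41127071  5.90574096  9.99738353 98.87442722 -2.3109231  64.98120308]
scene filter_unit [329.9 219.7] c0.84 res [0.4 4.1]
scene panel_pad [314.7 216.9] c0.56 res [-0.2  0.4]
scene lock_left_slot [307.9 198.3] c0.60 res [-0.  -1.5]
scene lock_right_slot [340.6 227.8] c0.65 res [ 0.  -1.3]
side filter_unit [325.6 216.8] c0.82 res [ 1.8 -1.2]
side lock_left_slot [326.8 211.2] c0.65 res [-0.1  0.3]
side lock_right_slot [346.6 176.6] c0.61 res [-0.9  1.1]
x,y,yaw,a [0.5387 0.0801 0.0436 0.0041]
```

View pics/w5.png

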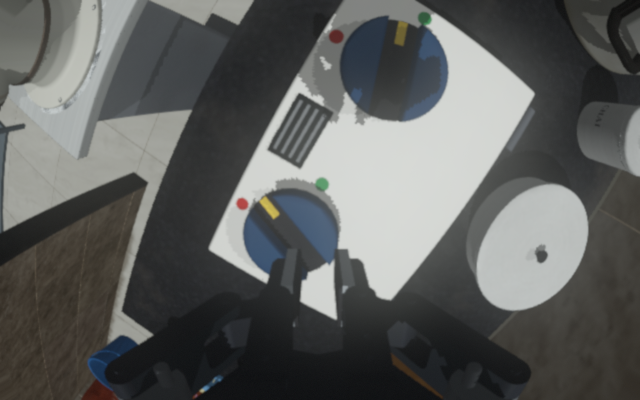

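The panel reads shut. The left lock is now at about 73° and the right at about 23°. The tool keeps a 5.3° tilt along the finger line, which puts the tips 16 mm off, so I compensate for it. I go above the left lock with the half-turned grip.

Request:
move_arm --jaw '[0.8,0.8,0.8,0.8,0.8,0.8,0.8,0.8,0.8,0.8]' --pt "-0.004 0.013 0" --pt "-0.004 0.013 0" --pt "-0.004 0.013 0" --pt "-0.004 0.013 0" --pt "-0.004 0.013 0" --pt "-0.004 0.013 0" --pt "-0.004 0.013 0" --pt "-0.004 0.013 0" --pt "-0.002 0.013 0" --pt "0 0.013 0" --yaw '[0.12,0.12,0.12,0.12,0.12,0.12,0.12,0.12,0.12,0.12]'

```text
time: 13.9
ee_pos: [0.4996, 0.1863, 0.3962]
tcp_rot: [-174.7, 0.1, -169.1]
wrist_force: [-0.7, -0.2, -0.2]
opening: 0.0172
grasp_force: 0.0
```

Request:
move_arm --jaw '[0.8,0.8,0.8,0.8,0.8]' --pt "0 0 -0.03" --pt "0 0 -0.03" --pt "0 0 -0.02" --pt "0 0 0" --pt "0 0 0" --yaw '[0.12,0.04,0,0,0]'

```text
time: 14.32
ee_pos: [0.4997, 0.1855, 0.3158]
tcp_rot: [-174.7, -0.0, -160.3]
wrist_force: [-0.3, 0.2, 1.0]
opening: 0.0168
grasp_force: 0.0
```

```bash
cat >> h.py <<'E'
from scipy.spatial.transform import Rotation as Ro
def tip():
    o=bot.get_obs(); R=Ro.from_euler('xyz',o['tcp_rot'],degrees=True).as_matrix()
    print('tcp',np.round(o['ee_pos'],4),np.round(o['tcp_rot'],1),'tip',np.round(o['ee_pos']+.173*R[:,2],4),'closing dir',np.round(np.degrees(np.arctan2(R[1,1],R[0,1])),1),'q',np.round(o['q'],1),'t',o['time'])
E
python3 - <<'E'
from h import *
tip(); locks('w6.png'); tip()
E
```

```text
tcp [0.4997 0.1855 0.3158] [-174.7   -0.  -160.3] tip [0.505  0.1704 0.1435] closing dir 109.7 q [21.5  1.9 -3.  85.3 -5.3  1.8] t 14.3167
tcp [0.50009015 0.18561856 0.31712162] 0.016725225552592225
yellow 249 [126. 116.] [0.4798 0.0035 0.094 ]
yellow 306 [376. 228.] [0.4936 0.2025 0.094 ]
blue 1060 [ 75. 139.] [ 0.5061 -0.0356  0.109 ]
blue 656 [337. 206.] [0.4834 0.1715 0.109 ]
blue 522 [322. 270.] [0.5286 0.1779 0.109 ]
blue 223 [372. 267.] [0.5143 0.2078 0.109 ]
red 90 [122.  81.] [ 0.4549 -0.0099  0.091 ]
green 135 [168. 172.] [0.5096 0.0498 0.091 ]
green 187 [403. 251.] [0.5037 0.2281 0.091 ]
lock_left_slot 0.66 [0.5071 0.1694 0.093 ]
lock_right_slot 0.86 [ 0.5127 -0.0086  0.093 ]
panel_pad 0.85 [0.4671 0.0803 0.093 ]
tcp [0.5004 0.1857 0.3179] [-174.7    0.2 -160.3] tip [0.5064 0.1709 0.1457] closing dir 109.7 q [21.5  1.8 -2.9 85.2 -5.3  1.8] t 14.5167
```

View pics/w6.png

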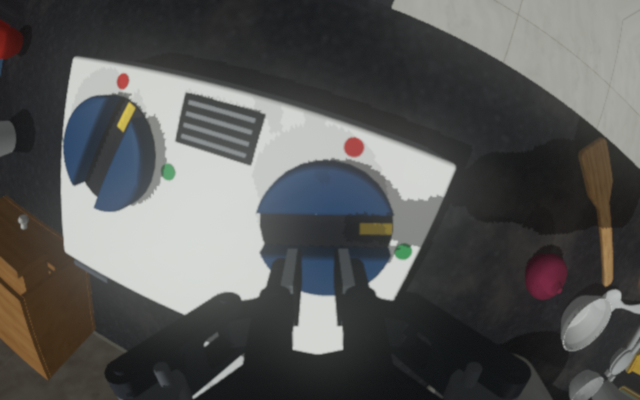

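The slot is horizontal in the picture, parallel to the finger line and centred between the fingers. I insert and widen the fingers.

Request:
move_arm --jaw '[0.8,0.8,0.8,0.8,0.8,0.8,0.8]' --pt "0 0 -0.015" --pt "0 0 -0.01" --pt "0 0 -0.005" --pt "0 0 -0.005" --pt "0 0 -0.004" --pt "0 0 -0.003" --pt "0 0 0" --yaw '[0,0,0,0,0,0,0]'

```text
time: 15.1
ee_pos: [0.4999, 0.1856, 0.2736]
tcp_rot: [-174.7, 0.0, -160.3]
wrist_force: [0.0, 0.3, 0.4]
opening: 0.017
grasp_force: 0.0
```

Request:
move_arm --jaw '[0.6,0.45,0.45,0.45,0.45]' --pt "0 0 -0.002" --pt "0 0 0" --pt "0 0 0" --pt "0 0 -0.002" --pt "0 0 0" --yaw '[0,0,0,0,0]'

```text
time: 15.52
ee_pos: [0.5, 0.1856, 0.2698]
tcp_rot: [-174.7, 0.1, -160.3]
wrist_force: [-0.3, -0.6, -0.3]
opening: 0.0469
grasp_force: 0.0
```

Request:
move_arm --jaw '[0.45,0.45,0.45,0.45,0.45,0.45,0.45,0.45]' --pt "0.001 0 0" --pt "0.0015 0 0" --pt "0.0015 0 0" --pt "0.0015 0 0" --pt "0.001 0 0" --pt "0.001 0 0" --pt "0 0 0" --pt "0 0 0" --yaw '[-0.08,-0.08,-0.08,-0.08,-0.08,-0.06,0,0]'

```text
time: 16.18
ee_pos: [0.5068, 0.1861, 0.2701]
tcp_rot: [-174.7, -0.1, 173.4]
wrist_force: [-7.5, 3.1, 3.6]
opening: 0.047
grasp_force: 16.5
```

Run:
```python
from h import *
tip(); print(bot.get_obs()['torque'],bot.get_obs()['wrist_force']);locks('w7.png')
```

```text
tcp [0.5068 0.1861 0.2701] [-1.747e+02 -1.000e-01  1.734e+02] tip [0.5047 0.1704 0.0978] closing dir 83.5 q [21.1  4.6 -5.3 82.7 -4.6 27.8] t 16.1833
[0.62568084 1.53343471 0.78323833] [-7.45714681  3.10899021  3.56398829]
tcp [0.50674014 0.18609195 0.27009925] 0.04716140000913849
yellow 156 [ 81. 227.] [0.4771 0.0041 0.094 ]
yellow 286 [391. 253.] [0.5042 0.2094 0.094 ]
blue 1204 [ 53. 265.] [ 0.5014 -0.0313  0.109 ]
blue 757 [ 97. 289.] [0.5187 0.0147 0.109 ]
blue 3693 [321. 316.] [0.5316 0.1702 0.109 ]
red 79 [ 65. 198.] [ 0.4549 -0.0092  0.091 ]
green 315 [425. 246.] [0.5034 0.2284 0.091 ]
green 139 [142. 267.] [0.5094 0.0503 0.091 ]
lock_left_slot 0.94 [0.5077 0.1709 0.093 ]
lock_left_slot 0.36 [ 0.535  -0.1442  0.093 ]
lock_right_slot 0.57 [ 0.5126 -0.0037  0.093 ]
panel_pad 0.8 [0.4657 0.0829 0.093 ]
```

The torque is 0.78 N m and the left pointer lines up with its green dot (87.7° in world, 90° in the unit), so it is at the stop. I unload, lift and go above the right lock.

Request:
move_arm --jaw '[0.45,0.45,0.45,0.6,0.8,0.8,0.8,0.8,0.8,0.8]' --pt "-0.001 0 0" --pt "0 0 0" --pt "0 0 0.02" --pt "0 0 0.03" --pt "0 -0.01 0.03" --pt "-0.001 -0.03 0" --pt "-0.001 -0.03 0" --pt "-0.001 -0.03 0" --pt "-0.001 -0.03 0" --pt "-0.001 -0.02 0" --yaw '[0.07,0,0,0,0.12,0.12,0.12,0.12,0.12,0.12]'

```text
time: 17.22
ee_pos: [0.5012, 0.0336, 0.3503]
tcp_rot: [-174.6, 0.1, -141.2]
wrist_force: [0.1, -0.5, 0.0]
opening: 0.0174
grasp_force: 0.0
```

Request:
move_arm --jaw '[0.8,0.8,0.8,0.8,0.8,0.8,0.8]' --pt "-0.001 -0.02 0" --pt "-0.001 -0.02 0" --pt "-0.001 0 0" --pt "-0.001 0 -0.01" --pt "0 0 -0.02" --pt "0 0 0" --pt "0 0 0" --yaw '[0.12,0.12,0.12,0.12,0.04,0,0]'

```text
time: 17.8
ee_pos: [0.4972, -0.0045, 0.3195]
tcp_rot: [-174.8, 0.0, -111.8]
wrist_force: [-0.1, -0.7, 1.1]
opening: 0.0175
grasp_force: 0.0
```

Run:
```python
from h import *
tip(); locks('w8.png'); tip()
```

```text
tcp [ 0.4972 -0.0045  0.3195] [-174.8    0.  -111.8] tip [ 0.5119 -0.0102  0.1473] closing dir 158.2 q [ -0.1  -6.1 -10.4  80.8  -1.9 -68.4] t 17.8
tcp [ 0.4974831  -0.00439083  0.32046726] 0.017151772276243562
yellow 386 [376. 226.] [0.4803 0.0017 0.094 ]
blue 131 [316. 264.] [0.5253 0.0077 0.109 ]
blue 237 [420. 380.] [0.4837 0.1528 0.109 ]
red 119 [406. 196.] [ 0.4546 -0.0107  0.091 ]
lock_left_slot 0.88 [0.5055 0.1711 0.093 ]
lock_right_slot 0.96 [ 0.5127 -0.0088  0.093 ]
panel_pad 0.89 [0.4646 0.076  0.093 ]
tcp [ 0.4978 -0.0043  0.3211] [-1.746e+02  1.000e-01 -1.117e+02] tip [ 0.5129 -0.01    0.1488] closing dir 158.3 q [ -0.1  -6.1 -10.3  80.8  -1.9 -68.5] t 18.0
```

View pics/w8.png

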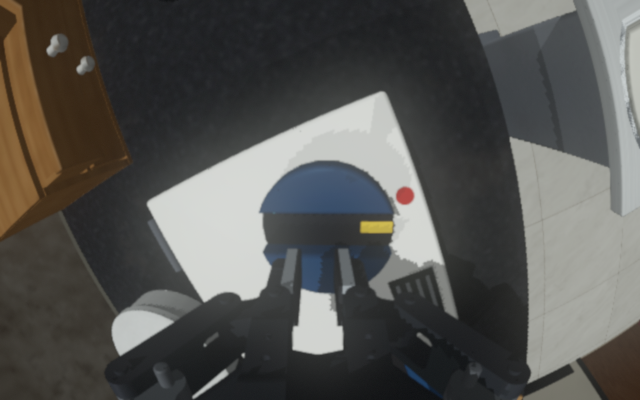

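The slot is level in the picture and centred on the fingers. I insert.

Request:
move_arm --jaw '[0.8,0.8,0.8,0.8,0.8,0.8,0.8]' --pt "0 -0.0005 -0.019" --pt "0 0 -0.01" --pt "0 0 -0.005" --pt "0 0 -0.005" --pt "0 0 -0.004" --pt "0 0 -0.003" --pt "0 0 0" --yaw '[0,0,0,0,0,0,0]'

```text
time: 18.58
ee_pos: [0.4975, -0.0049, 0.2737]
tcp_rot: [-174.7, 0.1, -111.6]
wrist_force: [-0.5, -1.0, -0.2]
opening: 0.0167
grasp_force: 0.0
```

Request:
move_arm --jaw '[0.6,0.45,0.45,0.45,0.45]' --pt "0 0 -0.002" --pt "0 0 0" --pt "0 0 0" --pt "0 0 -0.002" --pt "0 0 0" --yaw '[0,0,0,0,0]'

```text
time: 19.0
ee_pos: [0.4975, -0.0049, 0.2699]
tcp_rot: [-174.7, 0.1, -111.6]
wrist_force: [0.2, 0.5, 0.4]
opening: 0.047
grasp_force: 0.0
```

```bash
python3 -c "
import numpy as np
y=np.radians(np.r_[248.2,248.2-np.degrees(.12)*np.arange(1,11),180,174,172]);t=.016*np.c_[-np.sin(y),np.cos(y)]
print(np.round(np.degrees(y),1));print(np.round(-np.diff(t,axis=0),4).tolist())"
```

```text
[248.2 241.3 234.4 227.6 220.7 213.8 206.9 200.1 193.2 186.3 179.4 180.
 174.  172. ]
[[0.0008, 0.0017], [0.001, 0.0016], [0.0012, 0.0015], [0.0014, 0.0013], [0.0015, 0.0012], [0.0017, 0.001], [0.0018, 0.0008], [0.0018, 0.0005], [0.0019, 0.0003], [0.0019, 0.0001], [-0.0002, 0.0], [0.0017, -0.0001], [0.0006, -0.0001]]
```

Request:
move_arm --jaw '[0.45,0.45,0.45,0.45,0.45,0.45,0.45,0.45,0.45]' --pt "0.0008 0.0017 0" --pt "0.001 0.0016 0" --pt "0.0012 0.0015 0" --pt "0.0014 0.0013 0" --pt "0.0015 0.0012 0" --pt "0.0017 0.001 0" --pt "0.0018 0.0008 0" --pt "0.0018 0.0005 0" --pt "0 0 0" --yaw '[-0.12,-0.12,-0.12,-0.12,-0.12,-0.12,-0.12,-0.12,0]'

```text
time: 19.75
ee_pos: [0.5087, 0.0046, 0.2699]
tcp_rot: [-174.7, -0.0, -166.9]
wrist_force: [-1.2, -2.3, 0.8]
opening: 0.047
grasp_force: 1.1
```

Run:
```python
from h import *
tip(); print(bot.get_obs()['torque'])
```

```text
tcp [0.5087 0.0046 0.2699] [-174.7   -0.  -166.9] tip [ 0.5123 -0.0111  0.0976] closing dir 103.1 q [  1.7  -1.8 -11.8  78.9  -5.2 -11.5] t 19.75
[-0.37860353  0.34742098 -0.00130637]
```

Request:
move_arm --jaw '[0.45,0.45,0.45,0.45,0.45,0.45,0.45]' --pt "0.0012 0.0003 0" --pt "0.0012 0.0001 0" --pt "0.0012 0 0" --pt "0.0012 0 0" --pt "0.001 0 0" --pt "0 0 0" --pt "0 0 0" --yaw '[-0.08,-0.08,-0.08,-0.08,-0.06,0,0]'

```text
time: 20.33
ee_pos: [0.5133, 0.0051, 0.2698]
tcp_rot: [-174.6, -0.2, 172.0]
wrist_force: [-10.3, -3.0, 5.6]
opening: 0.0472
grasp_force: 33.5
```

Run:
```python
from h import *
tip(); print(bot.get_obs()['torque']); locks('w9.png')
```

```text
tcp [0.5133 0.0051 0.2698] [-174.6   -0.2  172. ] tip [ 0.5105 -0.0109  0.0976] closing dir 82.1 q [ 1.7  0.1 -9.9 81.  -5.3  9.7] t 20.3333
[-0.49855689  2.21017245  1.94549099]
tcp [0.51327959 0.00510704 0.269834  ] 0.046970245247560195
yellow 201 [629. 207.] [0.5045 0.2023 0.094 ]
yellow 326 [392. 252.] [0.5104 0.0285 0.094 ]
blue 48 [319. 244.] [ 0.4948 -0.007   0.109 ]
blue 3680 [321. 316.] [ 0.5374 -0.0113  0.109 ]
green 290 [427. 244.] [0.5092 0.0483 0.091 ]
lock_left_slot 0.55 [0.5073 0.1703 0.093 ]
lock_right_slot 0.83 [ 0.5124 -0.0094  0.093 ]
panel_pad 0.78 [0.4666 0.0785 0.093 ]
```

Torque is 1.9 N m at the stop and the right pointer lines up with its green dot. I unload, lift away and check.

Request:
move_arm --jaw '[0.45,0.45,0.45,0.45,0.45,0.45,0.45,0.45]' --pt "-0.001 0 0" --pt "0 0 0" --pt "0 0 0.015" --pt "0 0 0.03" --pt "0 0.02 0.03" --pt "0 0.03 0.03" --pt "0 0.02 0.03" --pt "0 0 0" --yaw '[0.08,0.04,0,0,0,0,0,0]'

```text
time: 21.2
ee_pos: [0.5136, 0.0772, 0.4104]
tcp_rot: [-174.9, 0.5, 178.9]
wrist_force: [0.6, -0.4, 0.6]
opening: 0.047
grasp_force: 0.0
```

Run:
```python
from h import *
tip(); locks('w10.png'); fit(observe(['scene','side']),np.load('v.npy'))
for n in ['scene','side']:
  for t in ['onion','katori','tomato','tumbler']: print(n,t,[np.round(d['xy'],1).tolist() for d in pinpoint(n,t)][:1])
```

```text
tcp [0.5136 0.0772 0.4104] [-174.9    0.5  178.9] tip [0.5148 0.0616 0.2381] closing dir 88.8 q [ 9.7  1.1  6.7 96.  -5.2 10.8] t 21.2
tcp [0.51374309 0.0761536  0.40765116] 0.04718523522440404
yellow 168 [473. 180.] [0.5049 0.2033 0.094 ]
yellow 182 [292. 183.] [0.5105 0.0245 0.094 ]
green 74 [493. 179.] [0.5038 0.2279 0.091 ]
green 88 [318. 181.] [0.5099 0.0489 0.091 ]
lock_left_slot 0.98 [0.507  0.1686 0.093 ]
lock_right_slot 0.97 [ 0.5123 -0.0081  0.093 ]
panel_pad 0.91 [0.465  0.0815 0.093 ]
panel_pad 0.53 [ 0.5593 -0.2441  0.093 ]
scene filter_unit [334.7 223. ] c0.86 res [-3.7  0.4]
scene panel_pad [315.2 218.3] c0.63 res [-0.  -1.7]
scene lock_left_slot [308.2 195.7] c0.61 res [0.5 0.5]
scene lock_right_slot [341.3 225. ] c0.58 res [-0.   0.9]
side filter_unit [326.9 216.8] c0.86 res [-0.4 -1.5]
side panel_pad [348.8 195.9] c0.91 res [0.5 0.1]
side lock_right_slot [345.8 177.2] c0.97 res [-0.9  0. ]
x,y,yaw,a [0.5417 0.08   0.0396 0.0116]
scene onion [[269.2, 174.7]]
scene katori [[259.3, 156.3]]
scene tomato [[392.5, 320.1]]
scene tumbler [[425.0, 293.2]]
side onion [[285.7, 308.4]]
side katori [[242.7, 345.9]]
side tomato [[386.5, 156.3]]
side tumbler [[353.9, 150.4]]
```

```bash
python3 -c "
from workcell import bot
print(bot.job_done())"
```

```text
the job is handed in; nothing more can be done
None
```

The panel is shut, both locks are turned to their stops with the pointers at the green dots, and the job is handed in; midway the gripper slipped off the left lock and bumped the right one while the panel was shut, and the onion, katori, tomato and tumbler still read in place.

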